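Dispense one agar plate and slide it into the code reader

ROBOT

A 6-joint arm with a two-finger parallel gripper is mounted at the origin on a cart in front of the work surface, level with it; the furniture and walls round the work are solid. World frame = base frame: x ahead of the robot, y to its left, z up, the work surface at z = 0. Lengths are in m, angles in rad, forces in N, time in s.
With the tool pointing down it reaches from about 0.35 to 0.975 m from the base axis. Payload 4.9 kg.
Tool frame: the origin (TCP) lies at the very end of the fingers, on their centre line; the grasp point (between the pads) lies 19 mm behind it; z points along the fingers, x is the direction in which the jaws open and shut, and the axes are right-handed (so a half turn about z gives the same grasp; the last joint's range is limited). The gripper opens to 85 mm and grips with 20 to 120 N. Pads are 22 mm wide; open, the fingers measure 114 mm over their backs; the gripper's body (76 mm by 85 mm) begins 54 mm behind the grasp point. The pads swing forward as they close: fully open they stand 13 mm farther back than shut.
Start: joints at [1.146, 0.053, 1.613, -0, 1.476, -0.119], TCP at [0.188, 0.596, 0.231] pointing down, gripper open.
Joint ranges: [-3.01, 3.01], [-1.01, 2.22], [0.06, 2.58], [-1.02, 4.17], [0.09, 2.62], [-3.14, 3.14]. Speed limits (rad/s): [2.57, 2.57, 3.14, 3.14, 3.14, 3.14].

INTERFACE

Orientations are given as a rotation vector (axis times angle).
In Python, from station import readout, viewer, ctrl, nets gives the robot as it stands. The module is installed in compiled form; this text tells all that it offers.
- The arm moves only by the tool step_arm, never from a script. Its argument "moves" is a list that holds one entry, the list of rows, each a list of 4 numbers: the shift along the world's x, y, z in cm, then the turn about the world's z in rad. In form: [[[dx, dy, dz, yaw], ...]]. A call has 1 to 10 rows; each row shifts and turns the commanded pose from where the row before left it; what a row does not reach is not made up. A row lasts 1/12 s, in which the tool goes at most 41.7 mm and 7.16 degrees, less where a joint would pass 70% of its speed; a pose out of reach is approached as far as the arm can. A call is refused whole if a number of a shift passes 4.17 or a number of a turn 0.125, either way. A call with a gripper value outside its range is refused whole. "grip" is the closure, from 0 (fully open) to 1 (shut), set as the call begins (left out, the last holds). The fingers move at their own pace and stop on an object; "squeeze" is the grip in N (left out, the last holds). Time passes only in rows, so rows that do not move let the fingers close. It gives the time, the measured TCP pose, the force and the opening at its end, in the units of the state.
- readout.get_obs(): the state, without advancing time (a new reading comes with each control period).
- viewer.get_image(name): name is "scene" or "top" or "wrist"; returns the picture (400x640x3 uint8, blue, green, red); there is no depth.
- viewer.calibration(name): a dict with "camera_matrix" (3x3 intrinsics, pixels), "k1" (the pictures are not rectified: a ray, as slopes to the right and down, at radius r is drawn at 1 + k1 r^2 times it, then the intrinsics apply), "R" (3x3) and "t" (3): a world point X has camera coordinates R X + t. Camera axes: x right, y down, z forward; pixel columns grow to the right and rows downward; lengths in m; the calibration is good to about 2 mm. A picture is of the moment at which its call begins: read the wrist's pose just before it. calibration takes no time and is no camera call; for the wrist camera it gives the pose at the moment of the call.
- ctrl.finish_job(): hands the job in, once; it reports no verdict.
Trained networks look in the newest picture that a camera, given by its name, has taken for a name from the list of things; names that differ only in an ending like _2 or _b are one class to them, and where a whole thing is asked for, a point or a joint stands for the part that bears it (a point fixed in the world has none). Each returns a list of dicts, best first, with "confidence" (0 to 1); they miss things now and then, are a little off and sometimes report something else, mostly with a low value. They report only what shows in the picture. A call takes as long as a camera call. They do not tell look-alikes from the thing itself.
- nets.masks_of(camera, thing): "region" (400x640 bool, what is visible of it) and "box" ([left, top, right, bottom] in pixels, round what is visible of it).
- nets.pinpoint(camera, thing): "at" ([column, row] in pixels: a listed point, or the origin of a listed thing).
The state is a dict: "t": time; "q": joint angles; "dq": joint speeds; "effort": joint torques, N m; "tool_pos": TCP position; "tool_rot": TCP orientation; "contact_force": force on the tool from outside, world axes, zero at the start; "wrist_torque": the same for the moment, N m; "opening": finger opening in m.
Only numpy, scipy, OpenCV 4.12 (cv2) and the standard library are available. Lean on these libraries where they do the work, as an engineer would, in place of code of your own. Each camera call takes 0.05 s, during which the arm holds its last target. There are 200 camera calls.

TASK

Press the plunger of the plate dispenser all the way in, once, so that a single petri dish comes out, and let the plunger spring back out. Then nudge that dish across the desk with the fingertips into the forked nest of the low code reader until it is fully home against the reader's face. Do not lift or tip the dish, take or dispense a second one, or disturb the other things on the desk.

Things in the scene. Friction and masses are not known exactly. Their poses are not given: they have to be found in the camera images.
- dispenser: fixed plate dispenser: clear upright tube (69 mm across, 77 at its collars, top 56 mm above the desk) on a metal base 80 mm wide and 27 high. Origin: on the desk, on the tube's axis; x axis: the way a dish is pushed out; z up. Along x the base runs from -126 to +36 mm, where the outlet is. Holds a stack of three dishes, the lowest on a floor 3 mm thick
- outlet (a point): point on the desk in front of the outlet, 80 mm from the dispenser's origin along its x axis: about here the centre of the ejected dish comes to lie after a full press (15 mm clear of the base; a little farther after a fast press)
- plunger (a joint): travel of the dispenser's plunger along the dispenser's x axis, m: 0 = out (at rest), 0.090 = fully in, at its stop. A spring returns it: 2 N at rest, 6.5 N fully in, plus damping of 15 N per m/s. It pushes out only the lowest dish; when it is back out the next dish drops to the floor, so each further press would push out another
- plunger_face (a point): centre of the black rubber face of the plunger's upright thumb plate, 35 mm above the desk, 172 mm behind the dispenser's origin (on its -x side) when out, 82 mm when fully in. The face looks to the dispenser's -x; the plate is 42 mm wide, 10 thick and reaches from 6 to 60 mm above the desk
- dish_1: the lowest petri dish of the stack, the one that comes out: round, closed, 58 mm across, 15 mm high, 25 g. Origin: centre of its underside; z up
- dish_2: middle dish of the stack, same shape; drops to the floor after the press
- dish_3: top dish of the stack, same shape
- reader: fixed code reader: low white box (62 mm deep, 92 wide, 40 high), two metal fork arms 13 mm high in front of it. Origin: on the desk, where the dish's centre lies when fully home. x axis points into the nest, towards the box, whose face is at x = +29.5 mm; z up. The lane between the arms is 64 mm wide from x = -12 mm inwards, flaring to 88 mm at x = -32 mm. No floor: the dish slides on the desk
- reagent_b: white lab bottle with blue cap, 50 mm across, 115 high; a loose bystander, leave it alone
- reagent_c: small white lab bottle with red cap, 40 mm across, 85 high; a loose bystander, leave it alone
- wash_bottle: wash bottle with a bent spout, 66 x 110 x 184 mm; a loose bystander, leave it alone
- bench_timer: white wedge-shaped bench timer, 66 x 72 x 28 mm; a loose bystander, leave it alone
- tape_roll: roll of tape lying flat, 96 mm across, 25 high; a loose bystander, leave it alone
- marker: marker pen lying down, 135 mm long, 16 thick; a loose bystander, leave it alone
- forceps: steel forceps lying flat, 134 mm long; a loose bystander, leave it alone
Mind the look-alikes: they are no part of the job. What is shaped like the dish_3 but orange is not meant.

How it is judged:
On the way, in this order (a step that is already met when the one before it is completed fails the run):
1. the plunger is pressed fully in and the lowest dish is out (value of joint plunger above 0.085 m and x of dish_1 in the frame of dispenser above 0.069 m), for 0.05 s.
2. the plunger is back out and the next dish has dropped flat into place (value of joint plunger below 0.005 m and height (world z) of dish_2 below 0.006 m and angle between dish_2's own z axis and vertical below 0.06 rad), for 0.1 s.
At the end, for the whole second after the job is handed in: The ejected dish lies flat on the desk at rest between the reader's arms, its centre within 4 mm of home along the nest and 5 mm across it; the plunger is out (under 5 mm of travel) and the other two dishes lie stacked in the tube (x of dish_1 in the frame of reader above -0.004 m and y of dish_1 in the frame of reader between -0.005 and 0.005 m and height (world z) of dish_1 below 0.003 m and angle between dish_1's own z axis and vertical below 0.05 rad and linear speed of dish_1 below 0.01 m/s and value of joint plunger below 0.005 m and x of dish_2 in the frame of dispenser between -0.009 and 0.009 m and y of dish_2 in the frame of dispenser between -0.009 and 0.009 m and x of dish_3 in the frame of dispenser between -0.009 and 0.009 m and y of dish_3 in the frame of dispenser between -0.009 and 0.009 m and height (world z) of dish_2 below 0.007 m and height (world z) of dish_3 below 0.022 m); the robot touches nothing.
It fails at once if a second dish leaves the stack (x of any of dish_2, dish_3 in the frame of dispenser above 0.02 m).
It fails at once if the stack is lifted out of the tube (height (world z) of dish_2 above 0.0301 m or height (world z) of dish_3 above 0.0452 m).
It fails at once if the dish is lifted off the desk or tipped (height (world z) of dish_1 above 0.012 m or angle between dish_1's own z axis and vertical above 0.35 rad).
It fails at once if a bystander is moved more than 20 mm (distance of any of reagent_b, reagent_c, wash_bottle, bench_timer, tape_roll, marker, forceps from where it was at the start of the episode above 0.02 m).
It also fails if it takes over 61 s, if anything falls off the work surface, if the arm or the gripper's body presses on something with over 40 N, if the wrist force passes 120 N, or if a joint passes its speed limit or range.

## Working session

There is one attempt and no reset: what is moved stays moved. The work goes in short steps, Python scripts to look and compute and a tool call to move; the robot and the scene stay as the last step left them, time stands still between calls to the robot, and variables do not carry over. Pictures are saved under pics/ and viewed, about 8 in all and at most 12, crops included, and the job is handed in when it is done.

Besides the shell and the picture viewer there is one more tool, called after "Emit:" as name(argument=value, ...), one argument or row to a line, values as JSON. step_arm: Moves the arm, as the interface text tells. Its arguments: {"type":"object","properties":{"moves":{"type":"array","items":{"type":"array","items":{"type":"array","items":{"type":"number"}}}},"grip":{"type":"number"},"squeeze":{"type":"number"}},"required":["moves"]}

```bash
mkdir -p pics; cat > h.py <<'E'
import numpy as np, cv2
from station import readout, viewer, ctrl, nets
def pix2w(cam,p,z,cal=None):
    c=cal or viewer.calibration(cam);K=np.array(c["camera_matrix"]);k=c["k1"];R=np.array(c["R"]);t=np.array(c["t"])
    d=np.linalg.inv(K)@[p[0],p[1],1];u=d[:2];s=u.copy()
    for _ in range(30): s=u/(1+k*(s@s))
    r=R.T@np.array([s[0],s[1],1]);o=-R.T@t
    return o+r*(z-o[2])/r[2]
def w2pix(cam,X,cal=None):
    c=cal or viewer.calibration(cam);x=np.array(c["R"])@X+np.array(c["t"]);s=x[:2]/x[2];s=s*(1+c["k1"]*(s@s))
    return (np.array(c["camera_matrix"])@[s[0],s[1],1])[:2]
E
python3 - <<'E'
from h import *
for cam in ["top","scene"]:
    im=viewer.get_image(cam);cv2.imwrite(f"pics/{cam}0.png",im)
    c=viewer.calibration(cam);print(cam,-np.array(c["R"]).T@c["t"])
    for n,z in [("dispenser",0),("outlet",0),("plunger_face",.035),("reader",0),("dish_1",.003)]:
        for d in nets.pinpoint(cam,n)[:4]: print(n,np.round(d["at"],1),round(d["confidence"],2),np.round(pix2w(cam,d["at"],z),4))
print(readout.get_obs())
E
```

```text
top [ 0.46623485 -0.00246988  1.09082592]
dispenser [321.8 208.8] 0.65 [ 0.4775 -0.0049  0.    ]
plunger_face [382.4 199.6] 0.66 [ 0.501  -0.1761  0.035 ]
reader [285.4 154.7] 0.81 [0.6371 0.0999 0.    ]
reader [177.2 159. ] 0.36 [0.6279 0.4157 0.    ]
dish_1 [322.7 208.6] 0.58 [ 0.478  -0.0075  0.003 ]
dish_1 [329.2 163.4] 0.54 [ 0.6097 -0.0281  0.003 ]
scene [0.06823918 0.89755987 1.09572945]
dispenser [343.2 221.8] 0.76 [ 0.4687 -0.0121  0.    ]
outlet [333.8 235.8] 0.73 [0.4666 0.0631 0.    ]
plunger_face [324.4 280.8] 0.63 [0.3929 0.2629 0.035 ]
plunger_face [359.2 186.4] 0.43 [ 0.4873 -0.1751  0.035 ]
reader [289.8 216.3] 0.75 [0.6484 0.0636 0.    ]
dish_1 [314.7 207. ] 0.56 [ 0.593 -0.021  0.003]
dish_1 [342.4 216.3] 0.5 [ 0.4826 -0.032   0.003 ]
{'t': 0.6, 'q': array([ 1.14598826e+00,  5.27100030e-02,  1.61288955e+00,  1.00375161e-05,
        1.47600786e+00, -1.19002947e-01]), 'dq': array([ 0.00068073, -0.00129764, -0.0017456 , -0.00083781, -0.0004482 ,
       -0.00109745]), 'effort': array([-2.33432074e-04, -3.93409896e+01, -3.70228672e+01, -9.81643029e-05,
        7.22843652e-04, -1.03856618e-05]), 'tool_pos': array([0.1881551 , 0.59598859, 0.23130362]), 'tool_rot': array([-2.53386610e+00, -1.85718008e+00,  2.78970787e-05]), 'contact_force': array([-0.73855103,  0.28361051,  0.13514942]), 'wrist_torque': array([ 0.01349018, -0.00757631, -0.01359346]), 'opening': 0.08562293194987258}
```

View pics/top0.png

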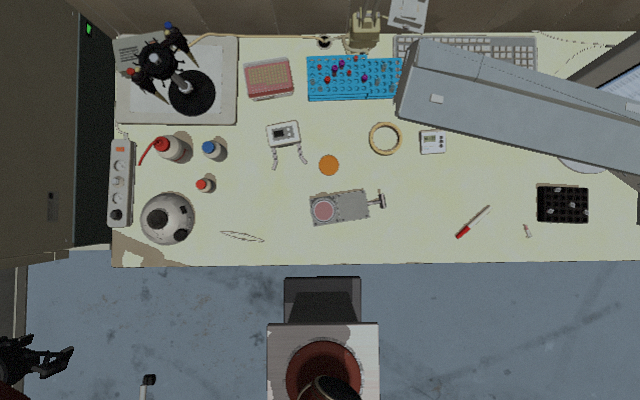

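View pics/scene0.png

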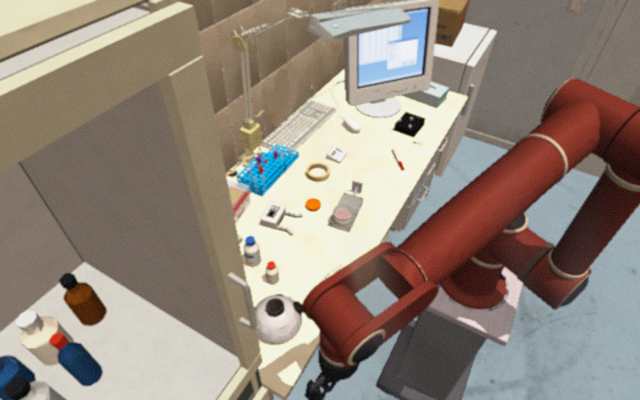

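The top view shows the dispenser tube at about (322,208) with its plunger to the right at (382,200). The reader is at (285,135) with its fork facing down, and the orange look-alike is at (329,164). I'm moving over the dispenser for a close look.

Emit:
step_arm(
  moves=[
    [[1.3,-3.2,0.8,0.02],[1.3,-3.2,0.8,0.02],[1.3,-3.2,0.8,0.02],[1.3,-3.2,0.8,0.02],[1.3,-3.2,0.8,0.02],[1.3,-3.2,0.8,0.02],[1.3,-3.2,0.8,0.02],[1.3,-3.2,0.8,0.02],[1.3,-3.2,0.8,0.02],[1.3,-3.2,0.8,0.02]],
  ],
  grip=1,
  squeeze=60,
)

```text
t: 1.43
tool_pos: [0.3183, 0.2745, 0.3119]
tool_rot: [2.334, 2.103, 0.002]
contact_force: [1.3, -0.1, 1.0]
opening: -0.0001
```

Emit:
step_arm(
  moves=[
    [[1.3,-3.2,0.8,0.02],[1.3,-3.2,0.8,0.02],[1.3,-3.2,0.8,0.02],[1.3,-3.2,0.8,0.02],[1.3,-3.2,0.8,0.02],[1.3,-3.2,0.8,0.02],[1.3,-3.2,0,0.02],[1.3,-3.2,0,0.02],[1.3,-3.2,0,0.02],[0,0,0,0]],
  ],
)

```text
t: 2.27
tool_pos: [0.4362, -0.0165, 0.3588]
tool_rot: [2.144, 2.295, -0.003]
contact_force: [-0.4, -0.7, -0.1]
opening: 0.0001
```

```bash
python3 - <<'E'
from h import *
cam="wrist"
print(readout.get_obs()["tool_pos"],readout.get_obs()["tool_rot"])
cal=viewer.calibration(cam)
im=viewer.get_image(cam);cv2.imwrite("pics/w1.png",im)
print(-np.array(cal["R"]).T@cal["t"])
for n,z in [("dispenser",0),("outlet",0),("plunger_face",.035),("reader",0),("dish_1",.003)]:
    for d in nets.pinpoint(cam,n)[:4]: print(n,np.round(d["at"],1),round(d["confidence"],2),np.round(pix2w(cam,d["at"],z,cal),4))
E
```

```text
[ 0.43618058 -0.01652353  0.35881649] [ 2.14374787  2.29520078 -0.00283938]
[ 0.36889989 -0.02112432  0.50255173]
dispenser [318.1 185.9] 0.88 [ 0.4781 -0.0078  0.    ]
outlet [315.5 188.8] 0.71 [ 0.4835 -0.0119  0.    ]
outlet [531.5 279.1] 0.29 [0.6344 0.4209 0.    ]
plunger_face [211.  197.7] 0.89 [ 0.5017 -0.1812  0.035 ]
dish_1 [320.  188.1] 0.84 [ 0.4811 -0.0043  0.003 ]
dish_1 [304.7 254.2] 0.5 [ 0.6061 -0.0233  0.003 ]
```

View pics/w1.png

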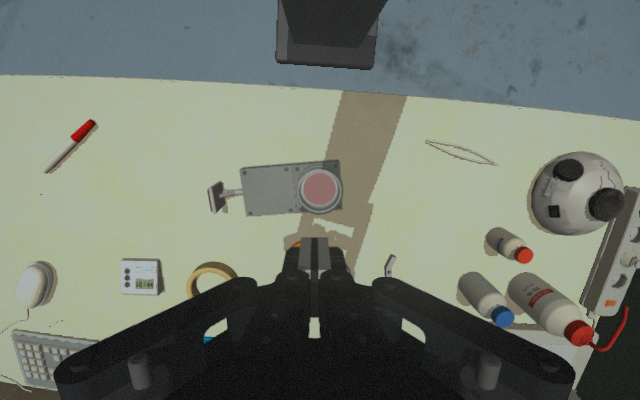

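The wrist picture agrees with the top view: tube at (320,188), plunger plate at (213,197). Face to tube axis measures 174 mm, against 172 mm given. The dispenser's x axis points at about 98°, with its origin at (0.478, -0.007). Next I move behind the plunger.

Emit:
step_arm(
  moves=[
    [[0.8,-2.4,-2.6,0.01],[0.8,-2.4,-2.6,0.01],[0.8,-2.4,-2.6,0.01],[0.8,-2.4,-2.6,0.01],[0.8,-2.4,-2.6,0.01],[0.8,-2.4,-2.6,0.01],[0.8,-2.4,-2.6,0.01],[0.8,-2.4,-2.6,0],[0.8,-2.6,-2.9,0],[0,0,0,0]],
  ],
)

```text
t: 3.4
tool_pos: [0.5047, -0.2302, 0.115]
tool_rot: [-2.05, -2.367, 0.004]
contact_force: [-0.9, 0.8, -1.3]
opening: 0.0
```

Emit:
step_arm(
  moves=[
    [[0,0,-2.8,0],[0,0,-2.8,0],[0,0,-2.8,0],[0,0,0,0],[0,0,0,0]],
  ],
)

```text
t: 3.82
tool_pos: [0.5065, -0.2282, 0.0376]
tool_rot: [-2.052, -2.375, 0.001]
contact_force: [0.4, 0.9, 0.8]
opening: 0.0002
```

```bash
python3 - <<'E'
from h import *
cam="wrist"
o=readout.get_obs();print(o["tool_pos"],o["tool_rot"])
cal=viewer.calibration(cam)
im=viewer.get_image(cam);cv2.imwrite("pics/w2.png",im)
for n,z in [("dispenser",0),("plunger_face",.035),("dish_1",.003),("reader",0)]:
    for d in nets.pinpoint(cam,n)[:2]: print(n,np.round(d["at"],1),round(d["confidence"],2),np.round(pix2w(cam,d["at"],z,cal),4))
E
```

```text
[ 0.50646757 -0.22821832  0.03758324] [-2.05160281e+00 -2.37505389e+00  5.30926243e-04]
dispenser [630.1 226.9] 0.71 [ 0.4753 -0.0096  0.    ]
plunger_face [409.8 251.9] 0.86 [ 0.4998 -0.1776  0.035 ]
```

View pics/w2.png

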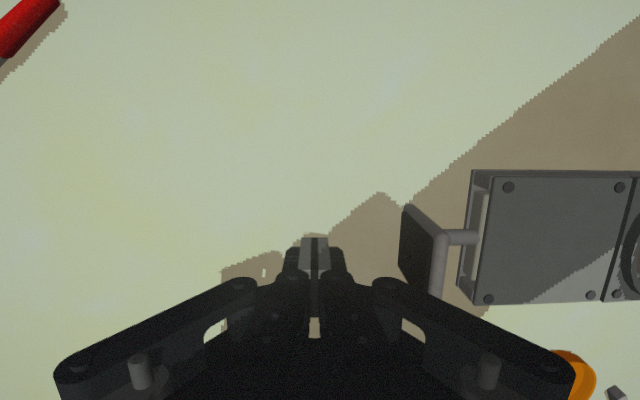

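The picture shows the finger tips at (314,240) and the thumb plate at (420,250), ahead and in line. I start the press.

Emit:
step_arm(
  moves=[
    [[-0.2,1.5,0,0],[-0.2,1.5,0,0],[-0.2,1.5,0,0],[-0.2,1.5,0,0],[-0.2,1.5,0,0],[-0.2,1.5,0,0],[-0.2,1.5,0,0],[0,0,0,0]],
  ],
)

```text
t: 4.73
tool_pos: [0.4924, -0.1233, 0.0388]
tool_rot: [2.051, 2.378, -0.003]
contact_force: [-2.6, -6.9, 1.9]
opening: -0.0004
```

Emit:
step_arm(
  moves=[
    [[-0.1,0.7,0,0],[-0.1,0.7,0,0],[-0.1,0.4,0,0],[0,0.3,0,0],[0,0,0,0]],
  ],
)

```text
t: 5.15
tool_pos: [0.4897, -0.1045, 0.0388]
tool_rot: [2.053, 2.376, -0.004]
contact_force: [-3.7, -6.8, 3.4]
opening: -0.0002
```

Emit:
step_arm(
  moves=[
    [[-0.1,0.4,0,0],[0,0.3,0,0],[0,0,0,0]],
  ],
)

```text
t: 5.4
tool_pos: [0.4893, -0.1014, 0.039]
tool_rot: [2.047, 2.372, -0.013]
contact_force: [-2.3, -20.5, -2.1]
opening: -0.0002
```

Emit:
step_arm(
  moves=[
    [[0,0.3,0,0],[0,0.3,0,0],[0,0,0,0]],
  ],
)

```text
t: 5.65
tool_pos: [0.4894, -0.101, 0.0393]
tool_rot: [2.039, 2.368, -0.028]
contact_force: [-3.7, -41.2, -5.7]
opening: -0.0002
```

The force rose to 41 N at -94 mm with about 12 mm of finger, so the plunger is at its stop. I check the dish and back off.

```bash
python3 - <<'E'
from h import *
for cam in ["top","scene"]:
    im=viewer.get_image(cam)
    for d in nets.pinpoint(cam,"dish_1")[:4]: print(cam,np.round(d["at"],1),round(d["confidence"],2),np.round(pix2w(cam,d["at"],0,),4))
E
```

```text
top [324.3 208.9] 0.92 [ 0.4771 -0.0122  0.    ]
top [328.7 162.9] 0.86 [ 0.6115 -0.0267  0.    ]
top [294.1 214. ] 0.75 [0.4634 0.0757 0.    ]
top [285.7 155. ] 0.47 [0.6362 0.099  0.    ]
scene [331.7 239.9] 0.73 [0.464  0.0831 0.    ]
scene [288.2 219.4] 0.72 [0.6451 0.0794 0.    ]
scene [313.2 207.8] 0.64 [ 0.5971 -0.0171  0.    ]
```

Emit:
step_arm(
  moves=[
    [[0.1,-1.0,0,0],[0.2,-1.5,0,0],[0.2,-1.5,0,0],[0.2,-1.5,0,0],[0.2,-1.5,0,0],[0.2,-1.5,0,0],[0.2,-1.5,0,0],[0.2,-1.5,0,0],[0.2,-1.5,0,0],[0.2,-1.5,0,0]],
  ],
)

```text
t: 6.68
tool_pos: [0.5082, -0.2372, 0.0381]
tool_rot: [-2.055, -2.375, -0.0]
contact_force: [0.7, -0.0, 0.8]
opening: 0.0
```

Emit:
step_arm(
  moves=[
    [[0,-0.5,2,0],[0,0,3.5,0],[0,0,3.5,0],[0,1,4,0],[0,3,2.7,0],[0,3.5,2.0,0],[-0.5,3.5,2.0,0],[-1,3.5,2.0,0],[-1,3.5,2.0,0],[-1,3.5,2.0,0]],
  ],
)

```text
t: 7.52
tool_pos: [0.4726, -0.0251, 0.2964]
tool_rot: [-2.056, -2.375, -0.0]
contact_force: [0.3, 1.0, 0.3]
opening: -0.0001
```

```bash
python3 - <<'E'
from h import *
o=readout.get_obs();print(o["t"],o["tool_pos"],o["tool_rot"])
for cam in ["wrist","top"]:
    cal=viewer.calibration(cam)
    im=viewer.get_image(cam);cv2.imwrite(f"pics/{cam}3.png",im)
    for n,z in [("dispenser",0),("plunger_face",.035),("dish_1",0),("reader",0)]:
        for d in nets.pinpoint(cam,n)[:3]: print(cam,n,np.round(d["at"],1),round(d["confidence"],2),np.round(pix2w(cam,d["at"],z,cal),4))
E
```

```text
7.5167 [ 0.4726313  -0.02505166  0.29637773] [-2.05631872e+00 -2.37506745e+00 -4.11391204e-04]
wrist plunger_face [199.7 175.8] 0.66 [ 0.5019 -0.1811  0.035 ]
wrist dish_1 [381.4 171.4] 0.64 [0.4653 0.0749 0.    ]
wrist dish_1 [304.7 247.6] 0.55 [ 0.6032 -0.0217  0.    ]
top dish_1 [330.8 167.8] 0.9 [ 0.597  -0.0327  0.    ]
top dish_1 [295.8 214.1] 0.5 [0.463  0.0708 0.    ]
top reader [284.7 155.1] 0.63 [0.636 0.102 0.   ]
top reader [242.2 232.2] 0.16 [0.4127 0.2261 0.    ]
```

View pics/wrist3.png

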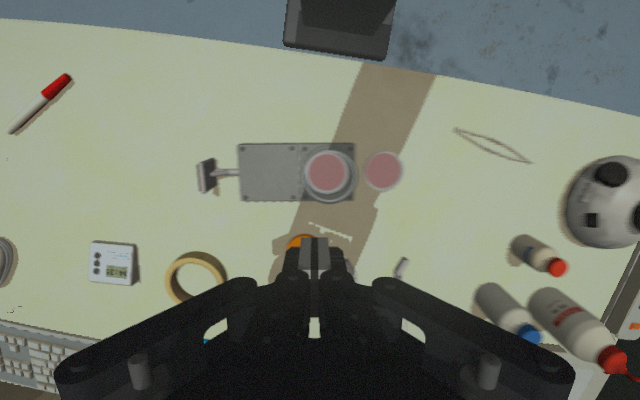

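The ejected dish is at (382,171) in the wrist view, about (0.465, 0.074), and the plunger is back out at (205,176). I take one closer look at the reader before pushing.

Emit:
step_arm(
  moves=[
    [[3.5,0.5,-0.5,0],[3.5,0.5,-0.5,0],[3.5,0.5,-0.5,0],[3.5,0.5,-0.5,0],[3.5,0.5,-0.5,0],[0,0,0,0],[0,0,0,0]],
  ],
)

```text
t: 8.6
tool_pos: [0.6486, -0.0016, 0.2667]
tool_rot: [-2.053, -2.372, 0.005]
contact_force: [-0.5, -0.7, 0.3]
opening: 0.0001
```

```bash
python3 - <<'E'
from h import *
cam="wrist"
o=readout.get_obs();print(o["t"],o["tool_pos"],o["dq"].round(3))
cal=viewer.calibration(cam)
im=viewer.get_image(cam);cv2.imwrite("pics/w4.png",im)
np.save("cal4.npy",cal,allow_pickle=True)
for n,z in [("dispenser",0),("dish_1",0),("reader",0)]:
    for d in nets.pinpoint(cam,n)[:3]: print(n,np.round(d["at"],1),round(d["confidence"],2),np.round(pix2w(cam,d["at"],z,cal),4))
for d in nets.masks_of(cam,"reader")[:1]: print(d["box"],d["confidence"]); np.save("m4.npy",d["region"])
E
```

```text
8.6 [ 0.64858942 -0.0015511   0.26668593] [-0.005 -0.082  0.027 -0.002  0.009 -0.002]
dish_1 [393.7  34.5] 0.97 [0.4615 0.0732 0.    ]
dish_1 [301.4 141. ] 0.92 [ 0.6103 -0.0243  0.    ]
dish_1 [328.4  28.4] 0.73 [ 0.467  -0.0094  0.    ]
[348.4, 150.0, 423.3, 242.1] 0.66
```

View pics/w4.png

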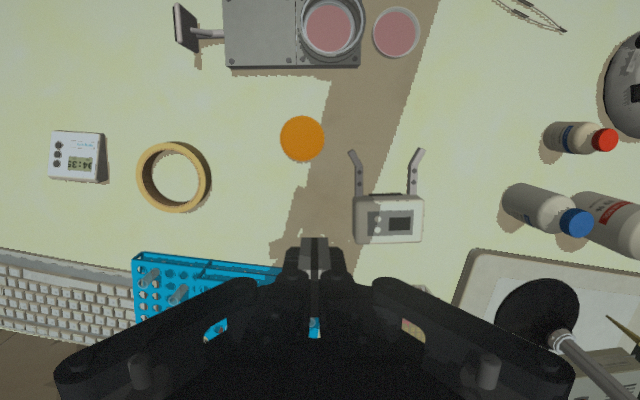

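```bash
python3 - <<'E'
from h import *
cal=np.load("cal4.npy",allow_pickle=True).item()
for n,p,z in [("Ltip",(351,150),.013),("Rtip",(420,150),.013),("Lelb",(360,168),.013),("Relb",(413,166),.013),("bFL",(354,199),.04),("bFR",(421,195),.04),("bBR",(424,242),.04),("bBL",(357,244),.04),("dish top",(397.,32.5),.015)]:
    print(n,pix2w("wrist",p,z,cal).round(4))
im=cv2.imread("pics/w4.png");cv2.imwrite("pics/w4c.png",cv2.resize(im[0:260,280:460],None,fx=3,fy=3,interpolation=cv2.INTER_CUBIC)[:, :])
E
python3 -c "
import cv2;a=cv2.imread('pics/w4.png')[130:255,335:445];cv2.imwrite('pics/w4c.png',cv2.resize(a,None,fx=5,fy=5,interpolation=cv2.INTER_CUBIC)[:600])"
```

```text
Ltip [0.6117 0.0424 0.013 ]
Rtip [0.5982 0.1334 0.013 ]
Lelb [0.6335 0.0585 0.013 ]
Relb [0.6205 0.1288 0.013 ]
bFL [0.6706 0.0533 0.04  ]
bFR [0.653 0.138 0.04 ]
bBR [0.716  0.1575 0.04  ]
bBL [0.7312 0.0683 0.04  ]
dish top [0.4631 0.0736 0.015 ]
```

View pics/w4c.png

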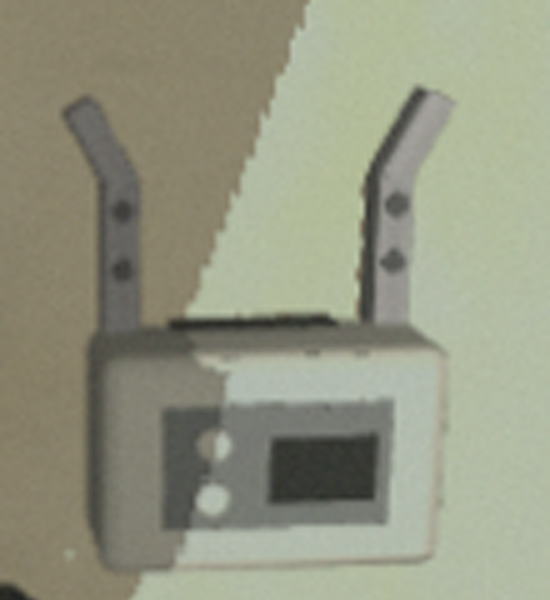

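The reader's arm tips are at (351,150) and (420,150), and the box's front edge is at row ~197. Combining these gives an axis angle of about 11° and home at about (0.6365, 0.0955). The dish at (0.463, 0.074) needs a nearly straight push at about 7°. I move behind it with the fingers about 25 mm apart.

Emit:
step_arm(
  moves=[
    [[-3.3,0.8,-1.8,0],[-3.3,0.8,-1.8,0],[-3.3,0.8,-1.8,0],[-3.3,0.8,-1.8,0],[-3.3,0.8,-1.8,0],[-3.3,0.8,-1.8,0],[-3.3,0.8,-1.8,0],[-3.3,0.9,-1.8,0],[0,0,0,0],[0,0,0,0]],
  ],
  grip=0.7,
)

```text
t: 9.68
tool_pos: [0.381, 0.0643, 0.1241]
tool_rot: [-2.054, -2.375, 0.002]
contact_force: [0.5, 0.7, 1.2]
opening: 0.0257
```

Emit:
step_arm(
  moves=[
    [[0,0,-3,0],[0,0,-3,0],[0,0,-3,0],[0,0,-1.5,0],[0,0,0,0],[0,0,0,0]],
  ],
)

```text
t: 10.18
tool_pos: [0.3856, 0.0637, 0.0225]
tool_rot: [2.056, 2.374, 0.001]
contact_force: [1.1, 0.1, 0.3]
opening: 0.026
```

```bash
python3 - <<'E'
from h import *
cam="wrist"
o=readout.get_obs();print(o["t"],o["tool_pos"],o["tool_rot"],o["opening"])
cal=viewer.calibration(cam)
im=viewer.get_image(cam);cv2.imwrite("pics/w5.png",im)
for d in nets.pinpoint(cam,"dish_1")[:3]: print(np.round(d["at"],1),round(d["confidence"],2),np.round(pix2w(cam,d["at"],0,cal),4))
E
```

```text
10.1833 [0.3855603  0.06367799 0.02248806] [2.05554246e+00 2.37427418e+00 1.29167406e-03] 0.025967994447134702
[309.7 346. ] 0.76 [0.4647 0.0717 0.    ]
```

View pics/w5.png

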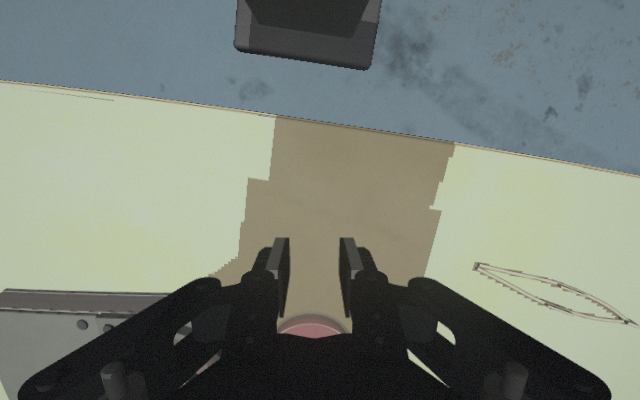

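The dish rim shows at (312,325), centred between the two fingertips at (284,240) and (346,240). Going down.

Emit:
step_arm(
  moves=[
    [[0,0,-1.3,0],[0,0,0,0],[0,0,0,0]],
  ],
)

```text
t: 10.53
tool_pos: [0.3851, 0.0639, 0.0096]
tool_rot: [2.055, 2.375, 0.002]
contact_force: [-0.5, 0.6, -0.0]
opening: 0.0253
```

Emit:
step_arm(
  moves=[
    [[1,0.13,-0.3,0],[1.2,0.15,0,0],[1.2,0.15,0,0],[1,0.13,0,0],[1,0.13,0,0],[1,0.13,0,0],[1,0.13,0,0],[1,0.13,0,0],[1,0.13,0,0],[1,0.13,0,0]],
  ],
)

```text
t: 11.37
tool_pos: [0.4896, 0.0775, 0.0065]
tool_rot: [2.055, 2.375, 0.002]
contact_force: [-0.3, 1.0, 2.1]
opening: 0.0259
```

Emit:
step_arm(
  moves=[
    [[1,0.13,0,0],[1,0.13,0,0],[1,0.13,0,0],[1,0.13,0,0],[0.8,0.11,0,0.01],[0.6,0.09,0,0.01],[0.4,0.07,0,0.01],[0,0,0,0]],
  ],
)

```text
t: 12.03
tool_pos: [0.5469, 0.0854, 0.0053]
tool_rot: [2.019, 2.407, 0.0]
contact_force: [0.3, 0.2, 0.3]
opening: 0.0257
```

```bash
python3 - <<'E'
from h import *
o=readout.get_obs();print(o["t"],o["tool_pos"],o["tool_rot"],o["contact_force"].round(1))
for cam in ["wrist","top","scene"]:
    cal=viewer.calibration(cam)
    im=viewer.get_image(cam);cv2.imwrite(f"pics/{cam}6.png",im)
    for d in nets.pinpoint(cam,"dish_1")[:4]: print(cam,np.round(d["at"],1),round(d["confidence"],2),np.round(pix2w(cam,d["at"],0,cal),4))
E
python3 -c "
import cv2,numpy as np
a=cv2.imread('pics/top6.png')[110:240,230:400];b=cv2.imread('pics/scene6.png')[170:300,240:410]
cv2.imwrite('pics/c6.png',cv2.resize(np.hstack([a,b]),(800,306),interpolation=cv2.INTER_CUBIC))"
```

```text
12.0333 [0.54694377 0.08539243 0.00533583] [2.01874376e+00 2.40673076e+00 4.28240359e-04] [0.3 0.2 0.3]
wrist [316.6 307.9] 0.8 [0.5834 0.0929 0.    ]
wrist [116.6 312.2] 0.79 [ 0.609  -0.0243  0.    ]
wrist [117.3  68.8] 0.61 [ 0.4723 -0.0234  0.    ]
top [324.7 210. ] 0.83 [ 0.4739 -0.0133  0.    ]
top [332.5 165.6] 0.73 [ 0.6035 -0.0377  0.    ]
scene [300.  229.2] 0.7 [0.5839 0.0974 0.    ]
scene [343.7 217.3] 0.68 [ 0.4773 -0.0326  0.    ]
scene [274.6 278. ] 0.37 [0.5453 0.3133 0.    ]
```

View pics/c6.png

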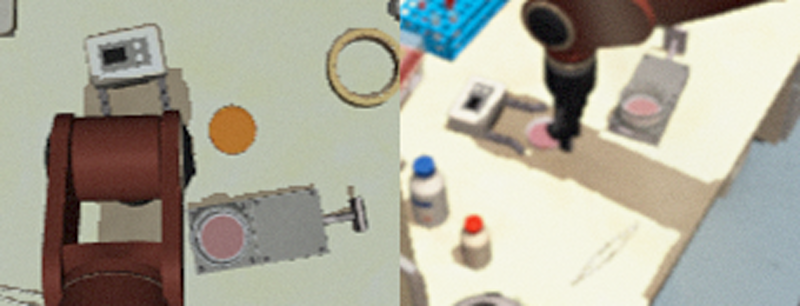

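The dish is at about (0.5835, 0.093), at the fork's mouth, some 8 mm left of the nest axis, and upright. I push straight along x to centre it, then along the nest.

Emit:
step_arm(
  moves=[
    [[0.5,0,0,0],[0.7,0,0,0],[0.7,0,0,0],[0.7,0,0,0],[0.6,0,0,0],[0.4,0,0,0],[0,0,0,0]],
  ],
)

```text
t: 12.92
tool_pos: [0.5834, 0.0852, 0.0056]
tool_rot: [2.019, 2.406, 0.001]
contact_force: [-1.6, -0.2, 0.0]
opening: 0.0256
```

```bash
python3 - <<'E'
from h import *
o=readout.get_obs();print(o["t"],o["tool_pos"],o["tool_rot"],o["contact_force"].round(1))
for cam in ["wrist","scene"]:
    cal=viewer.calibration(cam)
    im=viewer.get_image(cam);cv2.imwrite(f"pics/{cam}7.png",im)
    for d in nets.pinpoint(cam,"dish_1")[:4]: print(cam,np.round(d["at"],1),round(d["confidence"],2),np.round(pix2w(cam,d["at"],0,cal),4))
a=cv2.imread('pics/wrist7.png')[160:400,140:500];b=cv2.imread('pics/scene7.png')[180:260,250:370]
cv2.imwrite('pics/c7.png',np.hstack([a,cv2.resize(b,(360,240),interpolation=cv2.INTER_CUBIC)]))
E
```

```text
12.9167 [0.58340463 0.08522419 0.00555725] [2.01945049e+00 2.40558404e+00 1.02814495e-03] [-1.6 -0.2  0. ]
wrist [117.  253.2] 0.78 [ 0.6058 -0.0233  0.    ]
scene [292.7 223.7] 0.65 [0.62   0.0886 0.    ]
scene [314.7 205.6] 0.59 [ 0.5981 -0.0298  0.    ]
scene [343.9 213.9] 0.46 [ 0.4846 -0.048   0.    ]
scene [323.1 281.1] 0.35 [0.4066 0.245  0.    ]
```

View pics/c7.png

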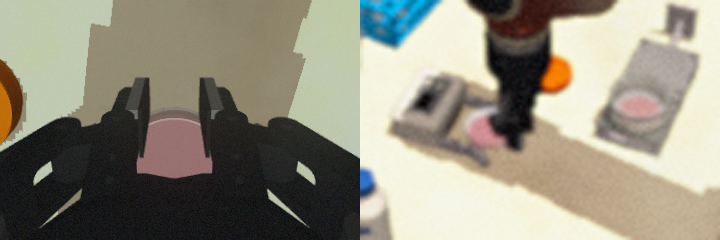

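The dish sits square between the fingertips and inside the arms, with about 16 mm to go. I push along the nest axis until force builds.

Emit:
step_arm(
  moves=[
    [[0.4,0.08,0,0],[0.4,0.08,0,0],[0.3,0.06,0,0],[0.2,0.04,0,0],[0,0,0,0]],
  ],
)

```text
t: 13.53
tool_pos: [0.5958, 0.088, 0.0055]
tool_rot: [2.019, 2.406, 0.001]
contact_force: [-0.4, -0.4, -0.4]
opening: 0.0249
```

Emit:
step_arm(
  moves=[
    [[0.2,0.04,0,0],[0.2,0.04,0,0],[0,0,0,0]],
  ],
)

```text
t: 13.78
tool_pos: [0.5995, 0.0887, 0.0054]
tool_rot: [2.02, 2.406, 0.0]
contact_force: [0.5, -0.2, 0.0]
opening: 0.0259
```

Emit:
step_arm(
  moves=[
    [[0.2,0.04,0,0],[0.1,0.02,0,0],[0,0,0,0]],
  ],
)

```text
t: 14.03
tool_pos: [0.6007, 0.0891, 0.005]
tool_rot: [-2.018, -2.404, 0.005]
contact_force: [-5.0, -1.5, 3.8]
opening: 0.0261
```

Emit:
step_arm(
  moves=[
    [[0.2,0.04,0,0],[0.1,0.02,0,0],[0,0,0,0]],
  ],
)

```text
t: 14.28
tool_pos: [0.6011, 0.0892, 0.0046]
tool_rot: [-2.014, -2.401, 0.014]
contact_force: [-13.9, -3.2, 9.6]
opening: 0.0257
```

The force built to 14 N at TCP (0.601, 0.089), against a predicted home contact at (0.600, 0.0885). I back straight out, rise and check.

Emit:
step_arm(
  moves=[
    [[-0.3,-0.06,0,0],[-0.4,-0.08,0,0],[-1,-0.2,0,0],[-2,-0.4,0,0],[-2,-0.4,0,0],[-2,-0.4,0.5,0],[0,0,3,0],[0,0,4,0],[0,0,4,0],[0,0,4,0]],
  ],
)

```text
t: 15.12
tool_pos: [0.5278, 0.0745, 0.1619]
tool_rot: [2.02, 2.406, 0.001]
contact_force: [0.8, -0.0, -0.6]
opening: 0.0256
```

Emit:
step_arm(
  moves=[
    [[1,-2.5,3,0],[2,-3,2,0],[3,-3,1,0],[3.5,-2,0,0],[3,0,0,0],[0,0,0,0],[0,0,0,0]],
  ],
)

```text
t: 15.7
tool_pos: [0.6526, -0.0296, 0.2189]
tool_rot: [-2.02, -2.405, 0.001]
contact_force: [0.4, 0.2, 0.4]
opening: 0.0254
```

```bash
python3 - <<'E'
from h import *
o=readout.get_obs();print(o["t"],o["tool_pos"])
for cam in ["wrist","top"]:
    cal=viewer.calibration(cam)
    im=viewer.get_image(cam);cv2.imwrite(f"pics/{cam}8.png",im)
    for n in ["dish_1","reader","plunger_face"]:
        for d in nets.pinpoint(cam,n)[:4]: print(cam,n,np.round(d["at"],1),round(d["confidence"],2),np.round(pix2w(cam,d["at"],.035 if n[0]=='p' else 0,cal),4))
E
```

```text
15.7 [ 0.6525637  -0.02962433  0.21886029]
wrist dish_1 [417.3 181.6] 0.76 [0.6367 0.0977 0.    ]
wrist dish_1 [363.8  17.1] 0.72 [ 0.4678 -0.0066  0.    ]
wrist dish_1 [325.8 139. ] 0.71 [ 0.6055 -0.0239  0.    ]
wrist plunger_face [192.6   9.8] 0.77 [ 0.5003 -0.1792  0.035 ]
top dish_1 [241.1 232.3] 0.69 [0.4124 0.2292 0.    ]
top dish_1 [288.6 154.9] 0.57 [0.6364 0.0905 0.    ]
top reader [285.1 155.6] 0.85 [0.6345 0.1008 0.    ]
top plunger_face [384.5 197.6] 0.47 [ 0.5066 -0.1822  0.035 ]
```

View pics/wrist8.png

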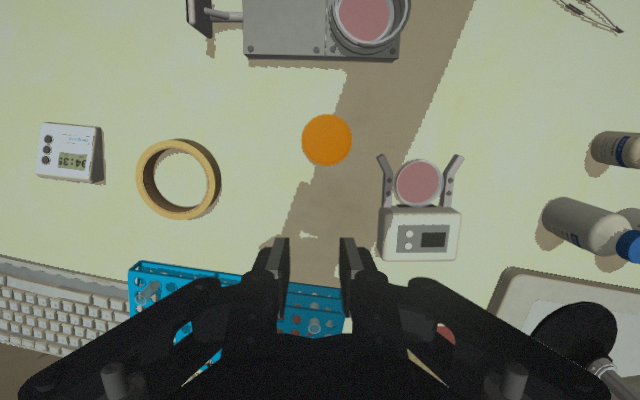

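The dish lies flat between the arms at (419,182), against the reader's face. The plunger is out and the robot is clear of everything. Handing in.

```bash
python3 -c "
from h import *
print(ctrl.finish_job())"
```

```text
the job is handed in; nothing more can be done
None
```

The dish is in the reader's nest and the job is handed in, at about 16 s of the 61 s allowed. The station gave no verdict.

- **Press:** I pressed the plunger once with shut fingers. The force rose to 41 N at the stop, the lowest dish came out to about (0.465, 0.074), and the plunger sprang back.
- **Push:** I pushed the dish with two fingertips 26 mm apart until it stopped in the reader at 14 N. The stop came within about 1 mm of the predicted contact point.
- **Last checks:** The wrist picture shows the dish flat between the arms, against the face. It measured (0.637, 0.098), against my estimate of home at about (0.6365, 0.0955). The plunger was out, the gripper was touching nothing, and nothing else in the picture looked disturbed.
- **Disagreement:** The top camera put the dish at y = 0.0905 and the reader at y = 0.101. I put this down to that camera's coarse resolution, because the lane between the arms leaves the dish only about 3 mm either side.
- **Not checked:** I saw the two remaining dishes in the tube only from above, so I did not measure their height or tilt.

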